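# Set up a product shot: box in the tray, camera mast up and held

## Task

Stand the small product box upright on the floor of the shallow tray of the photo stand, square with the tray, and let go of it. Then squeeze the catch button on the mast's head, pull the camera mast up past its first stop to the second stop, as far as it goes, and finish while still holding it up there (it sinks back when let go). Leave the other things on the bench where they are.

Things in the scene. Friction and masses are not known exactly. Their poses are not given: they have to be found in the camera images.
- product_box: Small printed cardboard box of light weight (about 50 g), 30 (its x) x 89 (its y) x 52 (z, high) mm, standing upright on the bench on its 30 x 89 mm underside, far to the left of the stand. Origin: centre of its underside. Grip it across its 30 mm width (closing along its x).
- photo_stand: Camera stand fixed to the bench. A square grey foot, 90 x 90 x 12 mm, carries an upright aluminium sleeve, 30 mm across (36 at its black collar), 127 mm high, out of which a steel mast slides up. 165 mm from the sleeve along the stand's -y (robot's right) lies its tray. Origin: sleeve axis at bench height; x away from the robot, y left, away from the tray, z up
- tray (a point): Centre of the tray's inner floor, 6 mm above the bench; axes as photo_stand. The tray is an open rectangle with inner size 66 (x) x 126 (y) mm, and a 6 mm wide rim all round that stands 8 mm above the floor. The box goes in with its long side (its y) along the tray's long side (y), either way round.
- mast_grip (a point): Centre of the black block on the mast's top, 155 mm above the bench when down; axes as photo_stand. Block 36 (x) x 34 (y) x 48 (z) mm. The grey ribbed catch button, 24 wide, 34 high, stands 8 mm proud of its -x face, at the same height. A camera 42 mm wide sits 27 to 75 mm out on -y, below the block's top. Gripped from above closing along x: 44 mm button out, 38 mm in
- catch_button (a joint): Press of the catch button, 0 (out) to 0.006 m (fully in); its spring takes 4 N to start, 7 N fully in. While out, a pin locks the mast down, and again at the first stop; pressed by more than about 4.5 mm it frees the mast. Keep it squeezed while pulling.
- mast (a joint): Height of the mast, 0 (down) to 0.09 m (second stop, the solid end of its travel). First stop at 0.045 m, where the pin catches if the button has been released. Lifting the freed mast takes about 4 N; it does not lock at the second stop and sinks back when let go.
- note_block: Bystander: square block of sticky notes, 75 x 76 x 26 mm. Origin: underside centre.
- mug: Bystander: dark mug, 88 mm across and 106 mm high, handle on one side. Origin: underside centre.
- tape_roll: Bystander: wide roll of tan packing tape lying flat, 116 mm across, 48 mm high. Origin: underside centre.
- label_roll: Bystander: roll of white labels on its end, 72 mm across, 52 mm high. Origin: underside centre.
- marker: Bystander: marker pen lying near the bench's front edge, 17 mm thick, 138 mm long along its y. Origin: under its middle.
- carton: Bystander: taped brown carton, 89 x 120 x 58 mm. Origin: underside centre.
- terminal: Bystander: handheld terminal lying flat, 149 x 72 x 23 mm. Origin: underside centre.

How it is judged (in metres and radians):
On the way, in this order (a step that is already met when the one before it is completed fails the run):
1. the box stands in the tray, let go, while the mast is still down (x of product_box in the frame of tray between -0.022 and 0.022 m and y of product_box in the frame of tray between -0.022 and 0.022 m and z of product_box in the frame of tray between -0.004 and 0.005 m and angle between product_box's own z axis and vertical below 0.1 rad and angle between the y axis of product_box and the y axis of tray, either way round below 0.35 rad and contact force between each of the arm, the fingers and product_box below 0.1 N and linear speed of product_box below 0.02 m/s and value of joint mast below 0.01 m), for 0.2 s.
2. the catch button is squeezed in and the gripped mast has left its place (value of joint catch_button above 0.0035 m and value of joint mast above 0.01 m and contact force between the fingers and photo_stand above 1 N), for 0.05 s.
3. the gripped mast reaches the second stop (value of joint mast above 0.084 m and contact force between the fingers and photo_stand above 1 N), for 0.2 s.
At the end, for the whole second after the job is handed in: Box on the tray floor, upright (0.1 rad), within 22 mm of the tray centre along each tray axis, long side within 0.35 rad of the tray's, at rest, untouched by the robot; mast up at least 84 of its 90 mm, still (10 mm/s), fingers holding it (over 1 N) (all of step 3 and x of product_box in the frame of tray between -0.022 and 0.022 m and y of product_box in the frame of tray between -0.022 and 0.022 m and z of product_box in the frame of tray between -0.004 and 0.005 m and angle between product_box's own z axis and vertical below 0.1 rad and angle between the y axis of product_box and the y axis of tray, either way round below 0.35 rad and contact force between each of the arm, the fingers and product_box below 0.1 N and linear speed of product_box below 0.02 m/s and velocity of joint mast between -0.01 and 0.01 m/s); the arm keeps its last pose, push and grip.
It fails at once if a bystander is moved by more than 30 mm (distance of any of note_block, mug, tape_roll, label_roll, marker, carton, terminal from where it was at the start of the episode above 0.03 m).
It also fails if it takes over 48 s, if anything falls off the work surface, if the arm or the gripper's body presses on something with over 40 N, if the wrist force passes 120 N, or if a joint passes its speed limit or range.

## Robot

A 6-joint arm with a two-finger parallel gripper is mounted at the origin on a cart in front of the work surface, level with it; the furniture and walls round the work are solid. World frame = base frame: x ahead of the robot, y to its left, z up, the work surface at z = 0. Lengths are in mm, angles in degrees, forces in N, time in s.
With the tool pointing down it reaches from about 350 to 850 mm from the base axis. Payload 8.1 kg.
Tool frame: the origin (TCP) lies midway between the tips of the shut fingers; the grasp point (between the pads) lies 19 mm behind it; z points along the fingers, y is the line along which they close (so a half turn about z gives the same grasp; the last joint's range is limited). The gripper opens to 85 mm and grips with 20 to 120 N. Pads are 22 mm wide; open, the fingers measure 114 mm over their backs; the gripper's body (76 mm by 85 mm) begins 54 mm behind the grasp point. The pads swing forward as they close: fully open they stand 13 mm farther back than shut.
Start: joints at [61.914, 7.471, 85.268, -0, 87.261, -4.893], TCP at [236.28, 551.522, 231.292] pointing down, gripper open.
Joint ranges: [-169.43, 169.43], [-51.17, 129.36], [1.28, 143.12], [-76.62, 256.62], [0, 156.53], [-152.29, 152.29]. Speed limits (degrees/s): [136.94, 136.94, 159.86, 180, 180, 180].

## Interface

Orientations are given as [roll, pitch, yaw] about the fixed x, y, z axes, in that order (R = Rz(yaw) Ry(pitch) Rx(roll)).
In Python, from bench import r, optics, workorder gives the robot as it stands.
- The arm moves only by the tool send_path, called after "Request:" as name([rows], argument=value, ...), one row to a line, values as JSON. Schema: {"type":"object","properties":{"offsets":{"type":"array","items":{"type":"object","properties":{"rot":{"type":"array","items":{"type":"number"},"minItems":3,"maxItems":3},"d":{"type":"array","items":{"type":"number"},"minItems":3,"maxItems":3},"finger_gap":{"type":"number"}},"additionalProperties":false,"required":["finger_gap"]},"minItems":1,"maxItems":8},"squeeze":{"type":"number"},"only":{"type":"string"},"quiet":{"type":"boolean"},"lines":{"type":"string"}},"required":["offsets"],"additionalProperties":false}. offsets is a list of rows, 1 to 8 of them, each an object with the fields rot (a list: a rotation vector rx, ry, rz in parts of the range, where 1.0 means 120 degrees), d (a list: dx, dy, dz in fractions of the full range, 1 being 500 mm), finger_gap (the finger opening in mm); a field left out counts as zero (the opening has to be given); each row is the pose to reach, as a shift and turn from the pose commanded when the call began, along the tool's axes at that moment; what a row does not reach only later rows make up. A row lasts 1/8 s, in which the tool goes at most 62.5 mm and 10.7 degrees, less where a joint would pass 70% of its speed; a pose out of reach is approached as far as the arm can. The fingers move at their own pace and stop on an object; squeeze is the grip in N (left out, the last holds). Time passes only in rows, so rows that do not move let the fingers close. The tool returns the time, the measured TCP pose, the force, the opening and the grip force at its end. only (a regular expression) keeps the lines of the reply that match it, lines (a string "A,B") keeps lines A to B, and quiet returns only ok. Input that does not fit is refused with a message, and nothing moves.
- r.sense(): the state, without advancing time (a new reading comes with each control period).
- optics.snapshot(name): name is "scene" or "top" or "wrist"; returns a dict with "pixels" (480x640x3 uint8, blue, green, red), "fx", "fy", "cx", "cy" (pixels), "pose" (4x4, takes a point from camera to world coordinates). Camera axes: x right, y up, looking along -z (the intrinsics and any distortion apply to the point x, -y, -z); pixel columns grow to the right and rows downward; lengths in mm; the calibration is good to about 2 mm. A picture is of the moment at which its call begins. There is no depth.
- workorder.hand_in(): hands the job in; it is judged then, once.
The state is a dict: "time": time; "joint_pos": joint angles; "qd": joint speeds; "joint_efforts": joint torques, N m; "tool_pos": TCP position; "tcp_rot": TCP orientation; "ft_force": force on the tool from outside, world axes, zero at the start; "wrist_torque": the same for the moment, N m; "finger_gap": finger opening in mm; "grip_force": force on a finger pad.
Only numpy, scipy, OpenCV 4.12 (cv2) and the standard library are available. Lean on these libraries where they do the work, as an engineer would, in place of code of your own. Each camera call takes 0.05 s, during which the arm holds its last target. There are 200 camera calls.

## Working session

There is one attempt and no reset: what is moved stays moved. The work goes in short steps, Python scripts to look and compute and a tool call to move; the robot and the scene stay as the last step left them, time stands still between calls to the robot, and variables do not carry over. Pictures are saved under pics/ and viewed, at most 10 in all, crops included, and the job is handed in when it is done.

```bash
mkdir -p pics; ls; cat > h.py <<'E'
import numpy as np, cv2
from bench import r, optics, workorder
def snap(n,f):
    s=optics.snapshot(n); cv2.imwrite('pics/'+f,s['pixels']); np.savez('pics/'+f+'.npz',**{k:v for k,v in s.items()}); return s
def load(f): return np.load('pics/'+f+'.npz')
def ray(s,u,v):
    T=np.array(s['pose']); d=np.array([(u-s['cx'])/s['fx'],-(v-s['cy'])/s['fy'],-1.0])
    return T[:3,3],T[:3,:3]@d
def plane(s,u,v,z):
    o,d=ray(s,u,v); return o+d*(z-o[2])/d[2]
def proj(s,p):
    T=np.array(s['pose']); c=T[:3,:3].T@(np.array(p)-T[:3,3]); return s['cx']+s['fx']*c[0]/-c[2], s['cy']-s['fy']*c[1]/-c[2]
E
python3 - <<'E'
from h import *
for n in ['scene','top','wrist']:
    s=snap(n,n+'0.png'); print(n,s.keys(),s['fx'],s['cx'],s['cy'],np.round(s['pose'],3).tolist())
print(r.sense())
E
```

```text
pics
scene dict_keys(['pixels', 'fx', 'fy', 'cx', 'cy', 'pose']) 435.32628271996884 319.1376231031436 240.27708749884664 [[0.753, 0.487, -0.443, -44.493], [-0.658, 0.544, -0.52, -549.691], [-0.012, 0.683, 0.73, 1048.301], [0.0, 0.0, 0.0, 1.0]]
top dict_keys(['pixels', 'fx', 'fy', 'cx', 'cy', 'pose']) 581.7268572819154 328.03797469276833 235.91040930485536 [[0.011, 0.986, -0.167, 224.838], [-1.0, 0.01, -0.006, 107.838], [-0.004, 0.167, 0.986, 1800.045], [0.0, 0.0, 0.0, 1.0]]
wrist dict_keys(['pixels', 'fx', 'fy', 'cx', 'cy', 'pose']) 332.23709883113463 319.4775703759627 239.2110271603188 [[0.395, -0.88, -0.263, 168.723], [0.919, 0.378, 0.114, 580.036], [-0.001, -0.287, 0.958, 374.139], [0.0, 0.0, 0.0, 1.0]]
{'time': 0.15, 'joint_pos': array([ 6.19140885e+01,  7.50658654e+00,  8.53179102e+01, -3.74925789e-04,
        8.72614379e+01, -4.89443021e+00]), 'qd': array([ 0.03531761, -0.11377209, -0.22828925, -0.03122824,  0.0653294 ,
        0.00875701]), 'joint_efforts': array([ 1.22698795e-03, -5.70067477e+01, -5.01154053e+01, -2.60690640e-04,
        9.64433566e-03, -6.82914265e-05]), 'tool_pos': array([236.06742814, 551.12393421, 230.44221913]), 'tcp_rot': array([-1.79914347e+02, -6.95883870e-03,  1.56808532e+02]), 'ft_force': array([0.32881031, 0.11541106, 0.25407385]), 'wrist_torque': array([ 0.01468295, -0.03401619, -0.01695773]), 'grip_force': 0.0, 'finger_gap': 85.4742227933507}
```

View pics/top0.png

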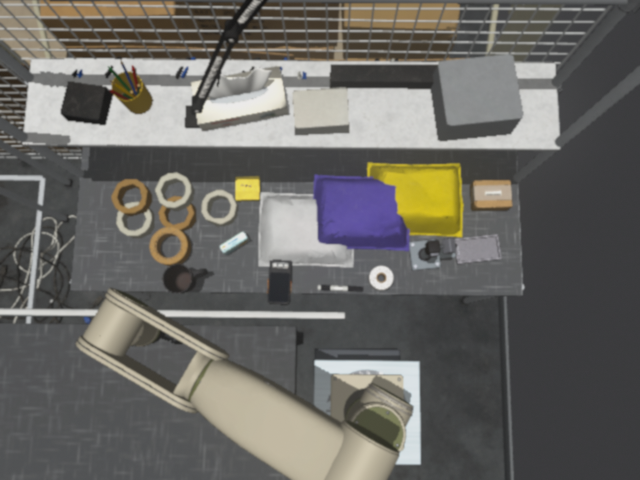

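View pics/scene0.png

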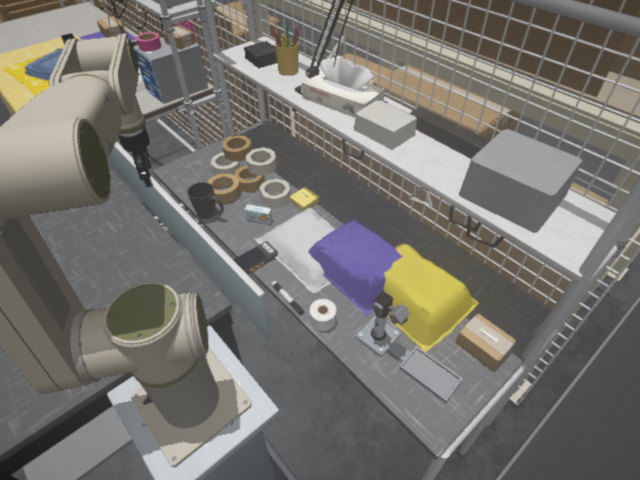

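The top view shows the box at about (234,243), the stand at (428,252), the tray at (478,249) and the label roll at (381,278). A yellow bag lies behind the stand. I'll zoom in to measure.

```bash
python3 - <<'E'
from h import *
t=load('top0.png')['pixels']; s=load('scene0.png')['pixels']
c=lambda im,x,y,w,h,k: cv2.resize(im[y:y+h,x:x+w],None,fx=k,fy=k,interpolation=cv2.INTER_CUBIC)
a=c(t,210,225,50,37,8); b=c(t,405,225,100,50,8); d=c(s,350,280,120,120,5)[:,:400]; e=c(s,235,195,50,37,8)
can=np.zeros((600,800,3),np.uint8); can[:296,:400]=a; can[:296,400:]=e; cv2.imwrite('pics/z1.png',can[:300])
can=np.zeros((600,800,3),np.uint8); can[:400,:]=b; cv2.imwrite('pics/z2.png',can[:400])
T=load('top0.png')
P=lambda u,v,z:np.round(plane(T,u,v,z),1)
print('box',P(234,243,52),'tray',P(478,249,6),'mast',P(431,247,170),'front edge',P(345,292,0),P(320,313,100))
E
```

```text
box [496.9 404.5  52. ] tray [ 492.7 -348.5    6. ] mast [ 472.6 -174.   170. ] front edge [355.3  64.6   0. ] [286.5 139.1 100. ]
```

View pics/z1.png

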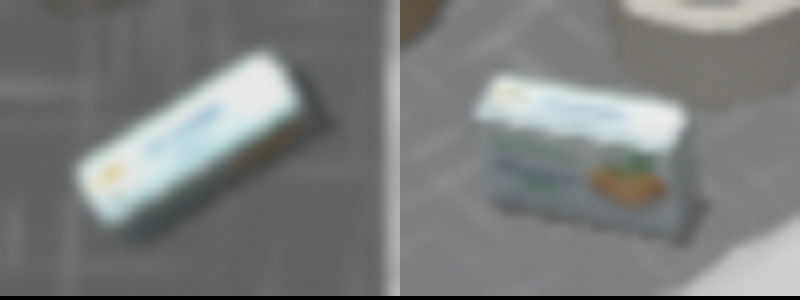

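View pics/z2.png

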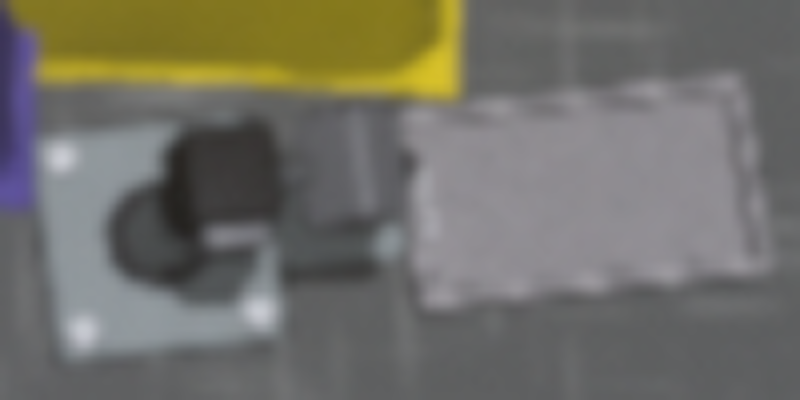

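The zoom shows the box's top corners at about (75,172), (265,52), (300,100) and (112,225) in crop pixels. It also shows the tray's outer corners and the foot's three visible screws.

```bash
python3 - <<'E'
from h import *
T=load('top0.png'); im=T['pixels']
sub=im[225:262,210:256].astype(int); m=((sub.min(2)>150)).astype(np.uint8)
n,l,st,ce=cv2.connectedComponentsWithStats(m); i=1+st[1:,4].argmax(); 
ys,xs=np.where(l==i); 
W=np.array([plane(T,x+210,y+225,52)[:2] for x,y in zip(xs,ys)],np.float32); print('box mask',len(W),cv2.minAreaRect(W))
q=[(75,172),(265,52),(300,100),(112,225)]
W=np.array([plane(T,x/8-.44+210,y/8-.44+225,52)[:2] for x,y in q]); print('box hand',W.mean(0),cv2.minAreaRect(W.astype(np.float32)))
f=lambda q,z:np.array([plane(T,x/8-.44+405,y/8-.44+225,z)[:2] for x,y in q])
W=f([(410,112),(742,75),(772,268),(430,308)],10); print('tray',W.round(1).tolist(),W.mean(0),cv2.minAreaRect(W.astype(np.float32)))
W=f([(42,140),(70,357),(282,340)],12); print('foot',W.round(1).tolist(),(W[0]+W[2])/2)
W=f([(60,157),(84,331),(260,311)],14); print('screws',W.round(1).tolist(),(W[0]+W[2])/2)
W=f([(185,130),(270,128),(275,215),(195,222)],179); print('block top',W.round(1).tolist(),W.mean(0))
# tray masks
print(im[250,478],im[250,440],im[232,425])
S=load('scene0.png')
for p in [(497,404,52),(493,-348,6)]: print(proj(S,p),proj(T,p))
E
```

```text
box mask 241 ((501.6618957519531, 408.6562805175781), (26.418933868408203, 87.02183532714844), 33.30818557739258)
box hand [500.87015672 407.41915079] ((501.3067321777344, 407.645263671875), (25.08769416809082, 85.7520751953125), 34.970481872558594)
tray [[524.3, -279.4], [540.2, -409.1], [464.4, -417.9], [447.5, -285.2]] [ 494.08548217 -347.90255156] ((493.83111572265625, -347.15374755859375), (76.89302825927734, 134.33331298828125), 6.989840507507324)
foot [[511.5, -135.8], [426.8, -145.5], [434.2, -227.3]] [ 472.86356758 -181.5687025 ]
screws [[504.6, -142.4], [436.7, -150.7], [445.2, -218.7]] [ 474.86276271 -180.57283473]
block top [[488.8, -163.5], [489.8, -193.4], [458.8, -194.5], [456.1, -166.4]] [ 473.36598907 -179.45426735]
[145 141 143] [68 68 68] [ 36 125 139]
(np.float64(257.2115273624366), np.float64(209.80992465128128)) (np.float64(234.157164329772), np.float64(242.96342008832696))
(np.float64(431.30413711681666), np.float64(374.38684495708407)) (np.float64(477.84977116188963), np.float64(248.89271042533528))
```

```bash
python3 - <<'E'
from h import *
T=load('top0.png');S=load('scene0.png')
for u,v in [(462.5,236.8),(410,234),(405,247)]:
    for z in [0,40,80,120]:
        p=plane(T,u,v,z); print((u,v),z,p[:2].round(),np.round(proj(S,p)))
print(proj(S,(473.5,-181,179)),proj(S,(494,-347.5,6)),proj(S,(501.5,408,52)))
im=S['pixels'];c=cv2.resize(im[235:415,340:530],None,fx=3.3,fy=3.3,interpolation=cv2.INTER_CUBIC)
cv2.imwrite('pics/z3.png',c[:600])
# desired motion to above box
s=r.sense(); from scipy.spatial.transform import Rotation as R
Rt=R.from_euler('xyz',s['tcp_rot'],degrees=True).as_matrix()
print((Rt.T@(np.array([501.5,408,180])-s['tool_pos'])).round(1))
E
```

```text
(462.5, 236.8) 0 [ 532. -303.] [427. 354.]
(462.5, 236.8) 40 [ 525. -294.] [425. 346.]
(462.5, 236.8) 80 [ 518. -284.] [423. 337.]
(462.5, 236.8) 120 [ 511. -275.] [421. 328.]
(410, 234) 0 [ 539. -138.] [383. 313.]
(410, 234) 40 [ 532. -133.] [381. 305.]
(410, 234) 80 [ 525. -127.] [379. 297.]
(410, 234) 120 [ 518. -122.] [377. 288.]
(405, 247) 0 [ 498. -122.] [369. 318.]
(405, 247) 40 [ 492. -117.] [367. 310.]
(405, 247) 80 [ 485. -112.] [365. 302.]
(405, 247) 120 [ 479. -107.] [363. 293.]
(np.float64(384.1673021962558), np.float64(298.2539457335088)) (np.float64(431.39956910650494), np.float64(374.00234206473743)) (np.float64(257.60673446972913), np.float64(208.59827675704724))
[-300.4  -27.    50.4]
```

View pics/z3.png

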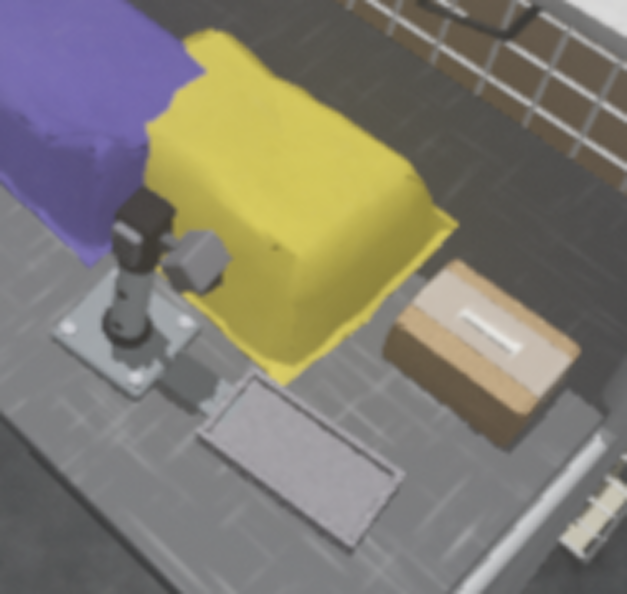

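The yellow heap's front corner sits at about (283,383) in the crop, near (530,-300) in world coordinates, so the tray and mast are clear of it. Before crossing, I'll check how high the white panel in front of the bench is.

```bash
python3 - <<'E'
from h import *
T=load('top0.png');S=load('scene0.png')
for z in [0,50,100,150,200,250]:
    p=plane(T,345,315,z); print(z,p[:2].round(),np.round(proj(S,p)))
print(proj(S,(236,551,231)),proj(T,(236,551,231)))
E
```

```text
0 [285.  64.] [268. 319.]
50 [283.  65.] [266. 309.]
100 [282.  67.] [263. 298.]
150 [280.  68.] [260. 287.]
200 [278.  69.] [257. 275.]
250 [277.  70.] [254. 262.]
(np.float64(149.6566906504508), np.float64(180.54445472869668)) (np.float64(164.4488958079241), np.float64(328.66848787554693))
```

The panel is about 120 mm high, so the path at z≈230 clears it.

The manual's scale: shifts go in shares of 500 mm and turns go in shares of 120 degrees. Converting my numbers, -300 mm / 500 = -0.6, -120 mm / 500 = -0.24, 33 degrees / 120 = 0.275.

Request:
send_path([
  {"rot": [0,0,0.0833],"d": [-0.12,-0.01,0],"finger_gap": 85},
  {"rot": [0,0,0.1667],"d": [-0.24,-0.022,0],"finger_gap": 85},
  {"rot": [0,0,0.25],"d": [-0.36,-0.032,0.02],"finger_gap": 85},
  {"rot": [0,0,0.275],"d": [-0.48,-0.044,0.06],"finger_gap": 85},
  {"rot": [0,0,0.275],"d": [-0.6,-0.054,0.1],"finger_gap": 85},
  {"rot": [0,0,0.275],"d": [-0.6,-0.054,0.1],"finger_gap": 85},
  {"rot": [0,0,0.275],"d": [-0.6,-0.054,0.1],"finger_gap": 85},
], squeeze=30)

```text
time: 1.02
tool_pos: [501.2, 408.2, 180.7]
tcp_rot: [-179.9, -0.0, 123.7]
ft_force: [-0.3, 0.5, 0.4]
finger_gap: 85.2
grip_force: 0.0
```

```bash
python3 - <<'E'
from h import *
s=snap('wrist','w1.png'); print(r.sense()['tool_pos'],r.sense()['tcp_rot'])
for p in [(501.5,408,52)]: print(proj(s,p))
E
```

```text
[500.85098808 409.0586538  181.43494998] [-1.79993183e+02 -2.82439972e-02  1.23824962e+02]
(np.float64(319.95430034716696), np.float64(230.40320056327008))
```

View pics/w1.png

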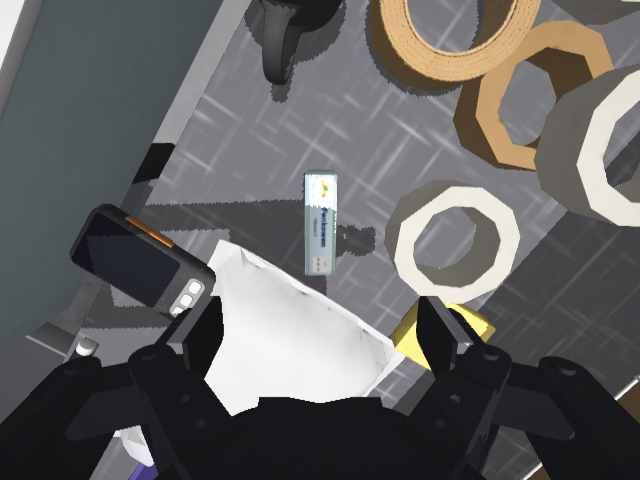

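The wrist view shows the box top at about (305–337, 171–275), aligned with the fingers. The white bag's edge is close below it, so I'll use a narrower opening.

```bash
python3 - <<'E'
from h import *
s=load('w1.png')
q=[(305,171),(337,171),(334,275),(305.5,275)]
W=np.array([plane(s,*p,52)[:2] for p in q]);print(W.round(1),W.mean(0))
a=W[:2].mean(0);b=W[2:].mean(0);d=b-a;print(np.hypot(*d),np.degrees(np.arctan2(*d[::-1])))
from scipy.spatial.transform import Rotation as R
st=r.sense();Rt=R.from_euler('xyz',st['tcp_rot'],degrees=True).as_matrix()
print((Rt.T@(np.r_[W.mean(0),23]-st['tool_pos'])).round(1),Rt.round(2))
E
```

```text
[[463.9 442.6]
 [485.4 456.9]
 [534.5 380.9]
 [513.5 366.9]] [499.33981429 411.83152439]
90.45998666989254 -56.91963340025561
[  3.1   0.3 158.4] [[-0.56  0.83 -0.  ]
 [ 0.83  0.56  0.  ]
 [ 0.   -0.   -1.  ]]
```

In the tool's units: 157 mm / 500 = 0.314, 150 mm / 500 = 0.3.

Request:
send_path([
  {"d": [0.006,0,0.1],"finger_gap": 58},
  {"d": [0.006,0,0.2],"finger_gap": 58},
  {"d": [0.006,0,0.26],"finger_gap": 58},
  {"d": [0.006,0,0.3],"finger_gap": 58},
  {"d": [0.006,0,0.314],"finger_gap": 58},
  {"d": [0.006,0,0.314],"finger_gap": 58},
], squeeze=30)

```text
time: 1.82
tool_pos: [500.0, 411.7, 25.2]
tcp_rot: [179.9, -0.0, 123.8]
ft_force: [0.4, 0.9, -0.2]
finger_gap: 58.2
grip_force: 0.0
```

Request:
send_path([
  {"finger_gap": 20},
  {"finger_gap": 20},
  {"finger_gap": 20},
  {"finger_gap": 20},
  {"finger_gap": 20},
  {"finger_gap": 20},
])

```text
time: 2.58
tool_pos: [500.7, 411.7, 26.1]
tcp_rot: [179.9, -0.0, 123.8]
ft_force: [-1.0, -0.4, 6.5]
finger_gap: 29.0
grip_force: 31.9
```

In the tool's units: -230 mm / 500 = -0.46, -190 mm / 500 = -0.38.

Request:
send_path([
  {"d": [0,0,-0.08],"finger_gap": 20},
  {"d": [0,0,-0.18],"finger_gap": 20},
  {"d": [0,0,-0.28],"finger_gap": 20},
  {"d": [0,0,-0.38],"finger_gap": 20},
  {"d": [0,0,-0.46],"finger_gap": 20},
  {"d": [0,0,-0.46],"finger_gap": 20},
], squeeze=30)

```text
time: 3.32
tool_pos: [501.7, 412.3, 260.1]
tcp_rot: [179.5, -0.0, 123.8]
ft_force: [0.8, -0.6, -0.6]
finger_gap: 28.9
grip_force: 31.1
```

Request:
send_path([
  {"rot": [0,0,0.0417],"d": [-0.066,-0.044,0],"finger_gap": 20},
  {"rot": [0,0,0.0833],"d": [-0.148,-0.1,0],"finger_gap": 20},
  {"rot": [0,0,0.125],"d": [-0.246,-0.168,0],"finger_gap": 20},
  {"rot": [0,0,0.1667],"d": [-0.344,-0.234,0],"finger_gap": 20},
  {"rot": [0,0,0.2083],"d": [-0.442,-0.302,0],"finger_gap": 20},
  {"rot": [0,0,0.225],"d": [-0.54,-0.368,0],"finger_gap": 20},
  {"rot": [0,0,0.225],"d": [-0.638,-0.434,0],"finger_gap": 20},
  {"rot": [0,0,0.225],"d": [-0.736,-0.502,0],"finger_gap": 20},
])

```text
time: 4.32
tool_pos: [495.0, -36.2, 253.1]
tcp_rot: [-179.9, -0.0, 96.8]
ft_force: [0.5, 0.0, -0.5]
finger_gap: 28.9
grip_force: 31.0
```

```bash
python3 - <<'E'
from h import *
s=r.sense();from scipy.spatial.transform import Rotation as R
Rt=R.from_euler('xyz',s['tcp_rot'],degrees=True).as_matrix();print(Rt.T@(np.array([494,-347.5,150])-s['tool_pos']),s['finger_gap'],s['tcp_rot'])
E
```

```text
[-309.04717322  -37.79608006  103.01024605] 28.897500595721787 [-1.79930553e+02 -2.39617976e-02  9.68049869e+01]
```

In the tool's units: -305 mm / 500 = -0.61, -290 mm / 500 = -0.58.

Request:
send_path([
  {"d": [-0.12,-0.016,0],"finger_gap": 20},
  {"d": [-0.24,-0.03,0],"finger_gap": 20},
  {"d": [-0.36,-0.044,0],"finger_gap": 20},
  {"d": [-0.48,-0.06,0],"finger_gap": 20},
  {"d": [-0.58,-0.072,0.06],"finger_gap": 20},
  {"d": [-0.61,-0.076,0.12],"finger_gap": 20},
  {"d": [-0.61,-0.076,0.18],"finger_gap": 20},
  {"d": [-0.61,-0.076,0.18],"finger_gap": 20},
])

```text
time: 5.32
tool_pos: [491.8, -340.1, 159.7]
tcp_rot: [-179.7, -0.3, 96.8]
ft_force: [0.2, 0.0, -0.3]
finger_gap: 28.9
grip_force: 31.0
```

```bash
python3 - <<'E'
from h import *
s=snap('wrist','w2.png');st=r.sense();print(st['tool_pos'],st['tcp_rot'])
print(proj(s,(494,-347.5,6)))
E
```

```text
[ 493.10508775 -340.80155694  162.35218358] [-1.79833303e+02 -1.77131840e-01  9.67962753e+01]
(np.float64(322.113604016507), np.float64(231.64345662814816))
```

View pics/w2.png

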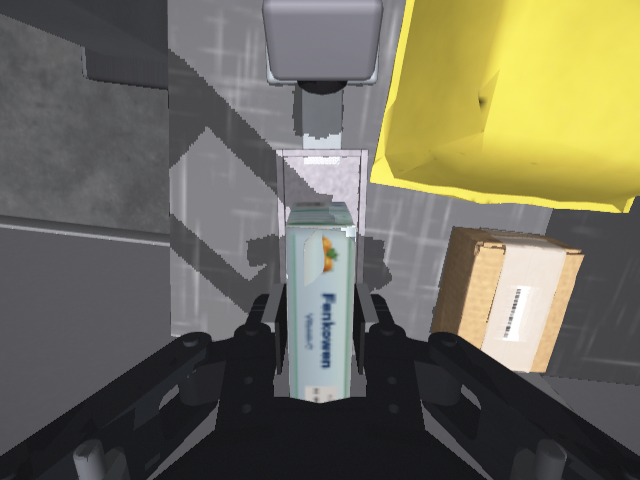

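The box is held level in the fingers over the tray. The tray's near-mast rim corners are at about (277,150) and (367,150). I'll use those to refine the target.

```bash
python3 - <<'E'
from h import *
s=load('w2.png')
a=plane(s,277,150,14);b=plane(s,367,150,14);print(a,b,np.hypot(*(a-b)[:2]))
d=(b-a)[:2]/np.hypot(*(b-a)[:2]);print(np.degrees(np.arctan2(d[1],d[0])))
th=np.radians(7);ya=np.array([-np.sin(th),np.cos(th)]);c=(a+b)[:2]/2-69*ya;print('tray',c)
# box top front edge in hand: corners (288,225),(355,222)?? top z = tcp+26
z=162-26+52
a=plane(s,288,226,z);b=plane(s,355,226,z);print('box end',a,b)
from scipy.spatial.transform import Rotation as R
st=r.sense();Rt=R.from_euler('xyz',st['tcp_rot'],degrees=True).as_matrix()
print(Rt.T@(np.array([494,-347.5,33])-st['tool_pos']),Rt.T@(np.r_[c,33]-st['tool_pos']))
E
```

```text
[ 447.43399834 -279.11141874   14.        ] [ 522.78218573 -270.21954202   14.        ] 75.87104068251055
6.730374896119801
tray [ 493.51707673 -343.15116485]
box end [ 475.36644877 -298.54003848  188.        ] [ 499.27630783 -295.68832266  188.        ]
[ -7.15714158   0.47220851 129.32984863] [ -2.78173685   0.50735646 129.34327319]
```

In the tool's units: 127 mm / 500 = 0.254, 125 mm / 500 = 0.25.

Request:
send_path([
  {"d": [-0.008,0,0.08],"finger_gap": 20},
  {"d": [-0.008,0,0.16],"finger_gap": 20},
  {"d": [-0.008,0,0.21],"finger_gap": 20},
  {"d": [-0.008,0,0.236],"finger_gap": 20},
  {"d": [-0.008,0,0.25],"finger_gap": 20},
  {"d": [-0.008,0,0.254],"finger_gap": 20},
  {"d": [-0.008,0,0.254],"finger_gap": 20},
])

```text
time: 6.25
tool_pos: [495.5, -346.2, 38.4]
tcp_rot: [179.9, 0.1, 96.8]
ft_force: [-0.1, 0.1, -0.6]
finger_gap: 28.9
grip_force: 31.1
```

In the tool's units: 5 mm / 500 = 0.01, 4 mm / 500 = 0.008.

Request:
send_path([
  {"d": [0,0,0.004],"finger_gap": 20},
  {"d": [0,0,0.008],"finger_gap": 20},
  {"d": [0,0,0.01],"finger_gap": 20},
  {"d": [0,0,0.01],"finger_gap": 20},
])

```text
time: 6.75
tool_pos: [494.8, -345.7, 32.2]
tcp_rot: [-180.0, -0.0, 96.8]
ft_force: [-0.2, -0.0, -0.7]
finger_gap: 29.3
grip_force: 31.0
```

In the tool's units: 2 mm / 500 = 0.004, 1 mm / 500 = 0.002.

Request:
send_path([
  {"d": [0,0,0.002],"finger_gap": 20},
  {"d": [0,0,0.004],"finger_gap": 20},
  {"d": [0,0,0.004],"finger_gap": 20},
])

```text
time: 7.12
tool_pos: [494.9, -345.8, 32.0]
tcp_rot: [-180.0, 0.0, 96.8]
ft_force: [-5.8, 4.9, 14.3]
finger_gap: 29.0
grip_force: 32.9
```

The box has touched the tray floor. I'll ease off, open the fingers and lift away.

In the tool's units: -110 mm / 500 = -0.22, -60 mm / 500 = -0.12.

Request:
send_path([
  {"d": [0,0,-0.004],"finger_gap": 29},
  {"d": [0,0,-0.004],"finger_gap": 45},
  {"d": [0,0,-0.004],"finger_gap": 55},
  {"d": [0,0,-0.004],"finger_gap": 55},
  {"d": [0,0,-0.004],"finger_gap": 55},
  {"d": [0,0,-0.04],"finger_gap": 55},
  {"d": [0,0,-0.12],"finger_gap": 55},
  {"d": [0,0,-0.22],"finger_gap": 55},
])

```text
time: 8.12
tool_pos: [494.3, -345.3, 141.6]
tcp_rot: [-179.9, -0.1, 96.8]
ft_force: [0.3, 0.4, -0.3]
finger_gap: 54.9
grip_force: 0.0
```

Request:
send_path([
  {"d": [0,0,-0.1],"finger_gap": 60},
  {"d": [0,0,-0.2],"finger_gap": 60},
  {"d": [0,0,-0.26],"finger_gap": 60},
  {"d": [0,0,-0.26],"finger_gap": 60},
])

```text
time: 8.62
tool_pos: [496.2, -346.9, 275.8]
tcp_rot: [179.7, 0.3, 96.8]
ft_force: [0.3, 0.1, -0.0]
finger_gap: 59.9
grip_force: 0.0
```

```bash
python3 - <<'E'
from h import *
s=snap('top','t3.png');w=snap('wrist','w3.png')
print(r.sense()['tool_pos'])
can=np.zeros((480,640,3),np.uint8);can[:]=w['pixels'];cv2.imwrite('pics/w3.png',can)
E
```

```text
[ 494.8051476  -345.68422593  270.82588873]
```

View pics/w3.png

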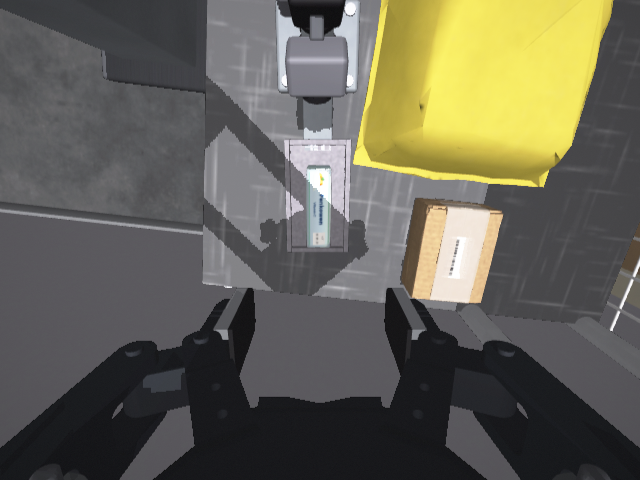

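The box stands upright in the tray: the box top is at (306–331, 166–247) and the tray outline at (285–351, 140–251). Next I'll get the numbers and the move to the mast.

```bash
python3 - <<'E'
from h import *
from scipy.spatial.transform import Rotation as R
s=load('w3.png')
P=lambda q,z:np.array([plane(s,*p,z)[:2] for p in q])
t=P([(285,140),(351,140),(349,251),(287,251)],14);b=P([(307,166),(331,166),(329,247),(308,247)],58)
th=np.radians(7);Q=np.array([[np.cos(th),np.sin(th)],[-np.sin(th),np.cos(th)]])
c=t.mean(0);print('tray',c,'box-tray',Q@(b.mean(0)-c))
ya=np.array([-np.sin(th),np.cos(th)]);print('stand',c+165*ya)
st=r.sense();Rt=R.from_euler('xyz',st['tcp_rot'],degrees=True).as_matrix()
for p in [c+165*ya,(473.5,-181)]:print(Rt.T@(np.r_[p,240]-st['tool_pos']))
E
```

```text
tray [ 493.60650546 -342.16058501] box-tray [ 0.84339729 -3.19951026]
stand [ 473.49806379 -178.39046999]
[168.65986311  -1.34759555  30.71583591]
[166.06849743  -1.65495905  30.71732853]
```

In the tool's units: 167 mm / 500 = 0.334, 145 mm / 500 = 0.29.

Request:
send_path([
  {"d": [0.1,-0.002,0],"finger_gap": 60},
  {"d": [0.2,-0.004,0.02],"finger_gap": 60},
  {"d": [0.29,-0.006,0.04],"finger_gap": 60},
  {"d": [0.334,-0.006,0.056],"finger_gap": 60},
  {"d": [0.334,-0.006,0.056],"finger_gap": 60},
  {"d": [0.334,-0.006,0.056],"finger_gap": 60},
])

```text
time: 9.48
tool_pos: [471.8, -180.6, 241.7]
tcp_rot: [-179.9, -0.0, 96.8]
ft_force: [-0.6, -0.5, 0.7]
finger_gap: 60.0
grip_force: 0.0
```

```bash
python3 - <<'E'
from h import *
w=snap('wrist','w4.png');st=r.sense();print(st['tool_pos'],st['tcp_rot'],proj(w,(473.5,-180,179)))
E
```

```text
[ 471.94720846 -180.98385594  241.99265128] [-1.79964475e+02  3.98817582e-04  9.67731185e+01] (np.float64(322.79172530056513), np.float64(255.22322649250398))
```

View pics/w4.png

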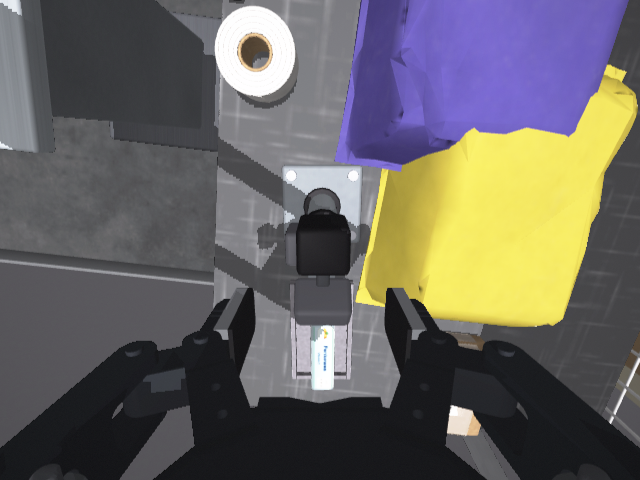

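The block's top face is at about x 298–350, y 228–275. The button shows at its left, around (290,243), and the fingers straddle it.

```bash
python3 - <<'E'
from h import *
from scipy.spatial.transform import Rotation as R
s=load('w4.png');st=r.sense()
P=np.array([plane(s,*p,179) for p in [(299,228),(350,228),(350,275),(298,275)]]);c=P.mean(0);print(P.round(1),c)
Rt=R.from_euler('xyz',st['tcp_rot'],degrees=True).as_matrix();c[2]=138;print(Rt.T@(c-st['tool_pos']))
E
```

```text
[[ 456.1 -163.4  179. ]
 [ 488.6 -159.6  179. ]
 [ 493.3 -191.8  179. ]
 [ 458.7 -195.9  179. ]] [ 474.17538219 -177.66572538  179.        ]
[  3.03291048   2.66843443 103.99099567]
```

In the tool's units: 104 mm / 500 = 0.208, 90 mm / 500 = 0.18.

Request:
send_path([
  {"d": [0.004,0.002,0.08],"finger_gap": 60},
  {"d": [0.004,0.002,0.14],"finger_gap": 60},
  {"d": [0.004,0.002,0.18],"finger_gap": 60},
  {"d": [0.004,0.002,0.208],"finger_gap": 60},
  {"d": [0.004,0.002,0.208],"finger_gap": 60},
  {"d": [0.004,0.002,0.208],"finger_gap": 60},
], squeeze=40)

```text
time: 10.28
tool_pos: [473.4, -178.7, 139.3]
tcp_rot: [179.9, 0.0, 96.8]
ft_force: [-0.1, -0.2, -0.4]
finger_gap: 60.3
grip_force: 0.0
```

Request:
send_path([
  {"finger_gap": 30},
  {"finger_gap": 30},
  {"finger_gap": 30},
  {"finger_gap": 30},
  {"finger_gap": 30},
  {"finger_gap": 30},
])

```text
time: 11.02
tool_pos: [473.3, -178.6, 139.7]
tcp_rot: [179.9, 0.1, 96.8]
ft_force: [-0.7, -0.3, 5.7]
finger_gap: 35.9
grip_force: 43.5
```

In the tool's units: -20 mm / 500 = -0.04, -15 mm / 500 = -0.03.

Request:
send_path([
  {"d": [0,0,-0.01],"finger_gap": 30},
  {"d": [0,0,-0.02],"finger_gap": 30},
  {"d": [0,0,-0.03],"finger_gap": 30},
  {"d": [0,0,-0.04],"finger_gap": 30},
  {"d": [0,0,-0.04],"finger_gap": 30},
])

```text
time: 11.65
tool_pos: [473.6, -178.5, 159.1]
tcp_rot: [179.9, 0.1, 96.8]
ft_force: [6.4, -3.0, -1.7]
finger_gap: 35.7
grip_force: 41.9
```

The low force means the mast is moving freely, so I'll carry on up to the second stop.

In the tool's units: -67 mm / 500 = -0.134, -60 mm / 500 = -0.12.

Request:
send_path([
  {"d": [0,0,-0.02],"finger_gap": 30},
  {"d": [0,0,-0.04],"finger_gap": 30},
  {"d": [0,0,-0.06],"finger_gap": 30},
  {"d": [0,0,-0.08],"finger_gap": 30},
  {"d": [0,0,-0.1],"finger_gap": 30},
  {"d": [0,0,-0.12],"finger_gap": 30},
  {"d": [0,0,-0.134],"finger_gap": 30},
  {"d": [0,0,-0.134],"finger_gap": 30},
])

```text
time: 12.65
tool_pos: [473.6, -178.5, 226.2]
tcp_rot: [179.9, 0.1, 96.8]
ft_force: [7.1, -2.0, -1.7]
finger_gap: 35.1
grip_force: 41.8
```

Request:
send_path([
  {"d": [0,0,-0.004],"finger_gap": 30},
  {"d": [0,0,-0.006],"finger_gap": 30},
  {"d": [0,0,-0.006],"finger_gap": 30},
  {"d": [0,0,-0.006],"finger_gap": 30},
])

```text
time: 13.15
tool_pos: [473.6, -178.5, 228.7]
tcp_rot: [179.9, 0.1, 96.8]
ft_force: [7.2, -3.1, -2.2]
finger_gap: 35.5
grip_force: 41.9
```

In the tool's units: -2 mm / 500 = -0.004, -1 mm / 500 = -0.002.

Request:
send_path([
  {"d": [0,0,-0.002],"finger_gap": 30},
  {"d": [0,0,-0.004],"finger_gap": 30},
  {"d": [0,0,-0.004],"finger_gap": 30},
  {"d": [0,0,-0.004],"finger_gap": 30},
])

```text
time: 13.65
tool_pos: [473.6, -178.5, 229.9]
tcp_rot: [179.9, 0.1, 96.8]
ft_force: [9.1, -3.9, -7.8]
finger_gap: 35.6
grip_force: 42.2
```

```bash
python3 - <<'E'
from h import *
s=snap('scene','s5.png')
cv2.imwrite('pics/z5.png',cv2.resize(s['pixels'][200:420,300:510],None,fx=2.7,fy=2.7,interpolation=cv2.INTER_CUBIC))
E
```

```text
(no output)
```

View pics/z5.png

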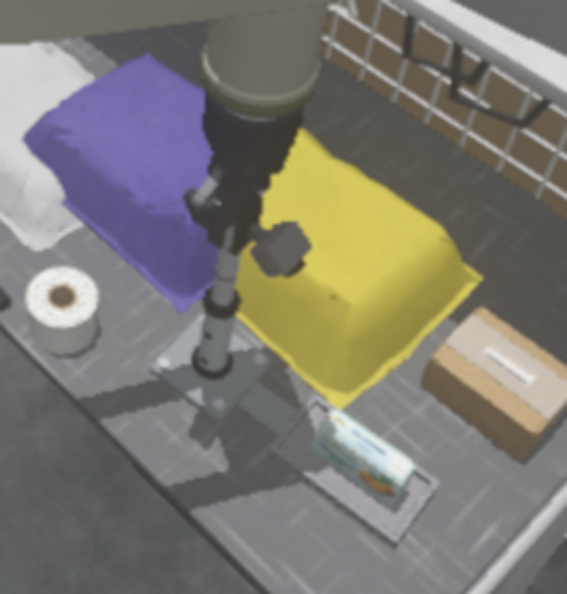

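The mast is up against its stop, with the rod exposed above the collar at (222,265) and a rising pull force. The box stands in the tray at (365,455). I'll hand in now.

```bash
python3 -c "
from bench import workorder
print(workorder.hand_in())"
```

```text
the job is handed in; nothing more can be done
None
```

I handed the job in at about 14 s: the box is upright in the tray, about 3 mm off centre and let go, and the gripper is holding the mast up at its second stop, 90 mm up; no verdict came back.

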